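# Park the scraper and hold the label printer's cover at its index arm

### The arm

A 6-joint arm with a two-finger parallel gripper is mounted at the origin on the work surface. World frame = base frame: x ahead of the robot, y to its left, z up, the work surface at z = 0. Lengths are in mm, angles in rad, forces in N, time in s.
With the tool pointing down it reaches from about 350 to 875 mm from the base axis. Payload 4.2 kg.
Tool frame: the origin (TCP) lies between the finger pads; the fingertips stand 25 mm ahead of it and the grasp point (between the pads) lies 6 mm ahead of it; z points along the fingers, y is the line along which they close (so a half turn about z gives the same grasp; the last joint's range is limited). The gripper opens to 85 mm and grips with 20 to 120 N. Pads are 22 mm wide; open, the fingers measure 114 mm over their backs; the gripper's body (76 mm by 85 mm) begins 54 mm behind the grasp point. The pads swing forward as they close: fully open they stand 13 mm farther back than shut.
Start: joints at [-0.871, 0.385, 0.008, 0, -1.194, -0.259], TCP at [266.676, -565.228, 256.312] pointing down, gripper open.
Joint ranges: [-3.14, 3.14], [-1.21, 2.06], [-1.07, 1.41], [-3.16, 2.05], [-2.99, -0.16], [-3.1, 3.1]. Speed limits (rad/s): [2.79, 2.79, 3.14, 3.14, 3.14, 3.14].

### API

Orientations are given as a unit quaternion [x, y, z, w].
In Python, from bench import arm gives the robot as it stands.
- The arm moves only by the shell command python3 -m pendant 'ROWS'. ROWS is JSON, a list of rows, each a list of 7 numbers: the shift along the tool's x, y, z in m, then the turn, a rotation vector about the tool's x, y, z in degrees, then the finger opening in m, from 0 to 0.0854. In form: [[x, y, z, wx, wy, wz, fingers], ...]. A call has 1 to 12 rows; each row shifts and turns the commanded pose from where the row before left it, along the tool's axes as they then stand; what a row does not reach is not made up. A row lasts 1/10 s, in which the tool goes at most 50 mm and 8.59 degrees, less where a joint would pass 70% of its speed; a pose out of reach is approached as far as the arm can. A call is refused whole if a number of a shift passes 0.05 or a number of a turn 8.59, either way. A call with a gripper value outside its range is refused whole. The fingers move at their own pace and stop on an object; the grip force is fixed at half the most. Time passes only in rows, so rows that do not move let the fingers close. It gives the time, the measured TCP pose, the force, the opening and the grip force at its end, in the units of the state.
- arm.read_state(): the state, without advancing time (a new reading comes with each control period).
- arm.get_image(name): name is "side" or "top" or "wrist"; returns a dict with "image" (384x512x3 uint8, red, green, blue), "fx", "fy", "cx", "cy" (pixels), "xyz" and "rotation" of the camera in the world. Camera axes: x right, y down, z forward; pixel columns grow to the right and rows downward; lengths in mm; the calibration is good to about 2 mm. A picture is of the moment at which its call begins. There is no depth.
- arm.job_done(): hands the job in; it is judged then, once.
The state is a dict: "clock": time; "joints": joint angles; "joint_vel": joint speeds; "joint_efforts": joint torques, N m; "position": TCP position; "ee_rot": TCP orientation; "contact_force": force on the tool from outside, world axes, zero at the start; "wrist_torque": the same for the moment, N m; "gripper_width": finger opening in mm; "grasp_force": force on a finger pad.
Only numpy, scipy, OpenCV 4.12 (cv2) and the standard library are available. Lean on these libraries where they do the work, as an engineer would, in place of code of your own. Each camera call takes 0.05 s, during which the arm holds its last target. There are 200 camera calls.

### The job

A label scraper was left lying on the cover of the label printer: take it off, slide it blade first into the slot of its white holder until it is fully home, and let go of it. Then lift the printer's sprung cover until it lines up with the index arm beside it, and hold it there: the program finishes while the gripper is still holding the cover at that angle. Leave the index arm as it is set and the other things on the bench where they are.

Things in the scene. Friction and masses are not known exactly. Their poses are not given: they have to be found in the camera images.
- printer: Label printer: black housing 220 x 220 mm, 124 mm high, fixed to the bench; on top a flat white cover, level when shut. Origin on the bench under the shut cover's middle; x runs from its front (nearest the robot, with the cover's bar) to the hinge at its back, z up. The scraper lies somewhere on the cover at the start.
- cover (a joint): Opening angle of the sprung cover in rad: 0 shut (level), grows as its front rises, stop at 1.3. The white cover is a plate 200 mm long, 220 mm wide, 12 mm thick (top face 136 mm above the bench when shut), hinged at its back edge. A spring and its weight shut it: it needs about 3.5 N at the bar when shut and 5.5 N at 0.7 rad, and it falls shut if let go.
- index (a joint): Set angle of the index arm in rad, about the same hinge line and measured like the cover's angle, somewhere from 0.4 to 0.75: the cover is to be held at this same angle. It must not be shifted.
- cover_bar (a point): Middle of the cover's grip bar: a round steel bar 10 mm thick, 100 mm long, parallel to the hinge, on two arms ahead of the cover's front edge, with a 35 mm gap between bar and edge, open above and below. 240 mm from the hinge line, in the cover's mid-plane; 130 mm above the bench when shut. Axes of the cover: x from bar to hinge, y along the bar.
- cover_hinge (a point): Middle of the cover's hinge line, 130 mm above the bench, in the cover's mid-plane; the line is level, along the printer's y axis. Seen from the robot, the cover's front rises and moves away as it opens.
- index_tip (a point): Outer end of the index arm: a dark steel flat bar 200 mm long, 6 mm wide, 8 mm thick, pivoted on the hinge line just outside the cover's left (+y) edge, 126 mm from the printer's middle line; friction keeps it at its set angle. With the cover at the mark, it lies along the cover's side edge. Axes as the cover's: x from this tip to the hinge.
- scraper: Label scraper 160 mm long, flat underside: a black bar handle 100 mm long, 24 mm wide, 18 mm high, and in line a dark steel blade 60 mm long, 54 mm wide, 4 mm thick. About 0.12 kg. Origin at mid-length on the underside; x towards the blade, z up. Handle x = -80 to +20 mm, blade +20 to +80 mm. It starts flat, crosswise on the cover, blade towards the printer's left.
- scraper_grip (a point): Middle of the scraper's handle, 9 mm above its underside, 30 mm behind its origin: the place to grip it, across its 24 mm width.
- scraper_tip (a point): Middle of the blade's front edge, on the underside, 80 mm ahead of the scraper's origin.
- holder: White plastic scraper holder, fixed to the bench, 170 mm long, 94 mm wide, 54 mm high. Origin on the bench at mid-length; x into the slot (roughly away from the robot), z up. A tongue 40 mm wide, its top 30 mm above the bench (x = -85 to +25 mm), carries the handle; behind it a hooded slot (x = +25 to +75 mm), its floor level with the tongue, takes the blade lying flat.
- slot_mouth (a point): Middle of the slot's mouth, on its floor: 25 mm ahead of the holder's origin, 30 mm above the bench. The slot is 66 mm wide, 10 mm high, 50 mm deep; the hood over it is 14 mm thick, with a viewing notch 30 mm wide cut 30 mm into it from the mouth.
- slot_back (a point): Middle of the slot's back wall at the floor, 75 mm ahead of the holder's origin: the blade's front edge stands here when fully home (about 10 mm of blade then stays outside).
- label_roll: Roll of paper labels standing on end, 80 mm across, 50 mm high; a bystander, leave it alone. Origin at the centre of its underside.
- tape_roll: Roll of tape lying flat, 68 mm across, 24 mm high; a bystander, leave it alone. Origin at the centre of its underside.
- spray: White plastic bottle, 56 mm across, 160 mm high; a bystander, leave it alone. Origin at the centre of its underside.
- pen_cup: White ceramic pen cup, 72 mm across, 95 mm high; a bystander, leave it alone. Origin at the centre of its underside.
- mouse: Black computer mouse, round, 60 mm across, 32 mm high; a bystander, leave it alone. Origin at the centre of its underside.
- calculator: Grey calculator 140 x 85 mm, 16 mm high; a bystander, leave it alone. Origin at the centre of its underside.
- label_box: Small cardboard box 110 x 75 mm, 40 mm high; a bystander, leave it alone. Origin at the centre of its underside.
Mind the look-alikes: they are no part of the job. Of the things that look like the scraper, the middle-sized one is meant.

How it is judged (in metres and radians):
On the way, in this order (a step that is already met when the one before it is completed fails the run):
1. the scraper lies blade first in the holder's slot, fully home, and is let go (x of scraper_tip in the frame of holder above 0.067 m and y of scraper_tip in the frame of holder between -0.015 and 0.015 m and z of scraper_tip in the frame of holder between 0.026 and 0.038 m and angle between the x axis of scraper and the x axis of holder, either way round below 0.22 rad and contact force between the fingers and scraper below 0.05 N), for 0.3 s.
2. the fingers hold the cover still, in line with the index arm (angle between the x axis of cover_bar and the x axis of index_tip, either way round below 0.07 rad and velocity of joint cover between -0.06 and 0.06 rad/s and contact force between the fingers and cover above 1.5 N), for 0.3 s.
At the end, for the whole second after the job is handed in: Scraper: blade tip within 8 mm of the slot's back, on the slot floor, within 0.22 rad of the slot's direction, let go, at rest. Cover: within 0.07 rad (4 degrees) of the index arm, under 0.06 rad/s, the fingers pushing on it with over 1.5 N, through the last second (all of step 1 and all of step 2 and linear speed of scraper below 0.02 m/s); the arm keeps its last pose, push and grip.
It fails at once if the cover is lifted with the scraper on it (value of joint cover above 0.15 rad and contact force between scraper and cover above 0.05 N).
It fails at once if the index arm is shifted (distance of index_tip from where it was at the start of the episode above 0.012 m).
It fails at once if one of the other things on the bench is pushed more than 40 mm or tipped over (distance of any of label_roll, tape_roll, spray, pen_cup, mouse, calculator, label_box from where it was at the start of the episode above 0.04 m or angle between any of label_roll, tape_roll, spray, pen_cup, mouse, calculator, label_box's own z axis and vertical above 0.5 rad).
It also fails if it takes over 64 s, if anything falls off the work surface, if the arm or the gripper's body presses on something with over 40 N, if the wrist force passes 120 N, or if a joint passes its speed limit or range.

## Working session

There is one attempt and no reset: what is moved stays moved. The work goes in short steps, Python scripts to look and compute and a shell command to move; the robot and the scene stay as the last step left them, time stands still between calls to the robot, and variables do not carry over. Pictures are saved under pics/ and viewed, at most 10 in all, crops included, and the job is handed in when it is done.

```bash
mkdir -p pics; ls; cat > h.py <<'E'
import numpy as np, cv2
from bench import arm
def snap(name,fn):
    d=arm.get_image(name); cv2.imwrite(fn,d['image'][:,:,::-1]); np.save(fn+'.npy',d,allow_pickle=True); return d
def load(fn): return np.load(fn+'.npy',allow_pickle=True).item()
def px2w(d,uv,z):
    R=np.array(d['rotation']); 
    if R.shape!=(3,3):
        from scipy.spatial.transform import Rotation as Ro; R=Ro.from_quat(R).as_matrix()
    o=np.array(d['xyz']); r=R@np.array([(uv[0]-d['cx'])/d['fx'],(uv[1]-d['cy'])/d['fy'],1]); return o+r*(z-o[2])/r[2]
def w2px(d,p):
    R=np.array(d['rotation'])
    if R.shape!=(3,3):
        from scipy.spatial.transform import Rotation as Ro; R=Ro.from_quat(R).as_matrix()
    c=R.T@(np.array(p)-np.array(d['xyz'])); return np.array([d['fx']*c[0]/c[2]+d['cx'],d['fy']*c[1]/c[2]+d['cy']])
E
python3 - <<'E'
from h import *
for n in('top','side'):
    d=snap(n,f'pics/{n}0.png'); print(n,d['fx'],d['cx'],d['cy'],d['xyz'],d['rotation'])
a=cv2.imread('pics/top0.png'); cv2.imwrite('pics/top0b.png',cv2.resize(a,(800,600),interpolation=cv2.INTER_CUBIC))
a=cv2.imread('pics/side0.png'); cv2.imwrite('pics/side0b.png',cv2.resize(a,(800,600),interpolation=cv2.INTER_CUBIC))
print(arm.read_state())
E
```

```text
pics
top 409.2923604488301 256.58242990085085 192.2078340192208 [ 315.9582476   21.3028253 1468.0421952] [ 0.70578966 -0.70398976  0.0588879  -0.05283554]
side 479.70407717577945 253.3623458464194 190.06023069100792 [-183.90207693  849.9559657  1241.01312214] [-0.31817604  0.86969152 -0.35136203  0.13764224]
{'clock': 0.1, 'joints': array([-8.71421040e-01,  3.85492784e-01,  6.73845624e-03, -4.30529444e-04,
       -1.19402158e+00, -2.58603548e-01]), 'joint_vel': array([ 5.95181334e-05, -1.12170830e-03,  2.04012707e-03,  4.22004488e-04,
       -2.31273806e-04, -8.71410017e-04]), 'joint_efforts': array([-6.82286754e-04, -3.93318951e+01,  1.88929600e+01,  4.19793382e+00,
       -2.59242093e-03, -1.37606939e-06]), 'position': array([ 266.4562595 , -564.81675467,  255.31426928]), 'ee_rot': array([-2.18528585e-01,  9.75830025e-01,  9.70615385e-04, -2.78607102e-04]), 'contact_force': array([-0.32480829, -0.25956316,  0.11082479]), 'wrist_torque': array([-0.0233639 ,  0.00567786, -0.05024992]), 'grasp_force': 0.0, 'gripper_width': 85.23545316666218}
```

View pics/top0b.png

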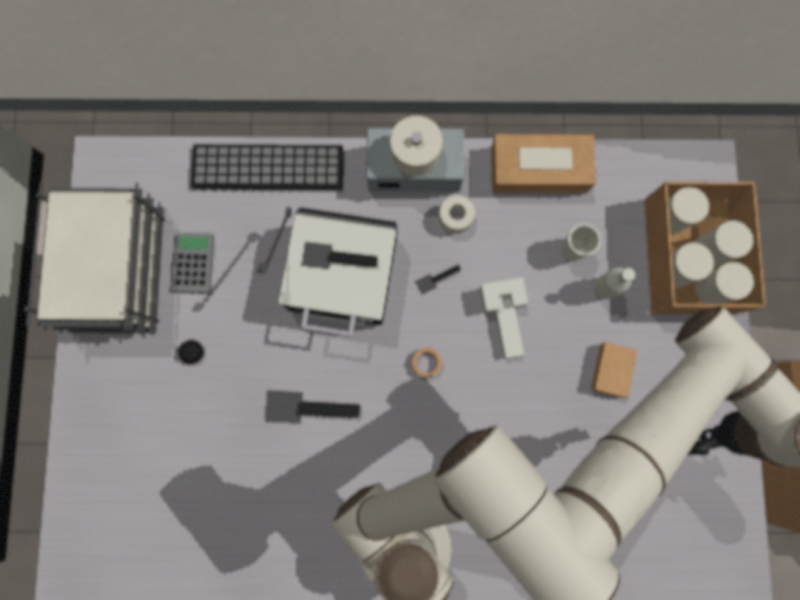

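View pics/side0b.png

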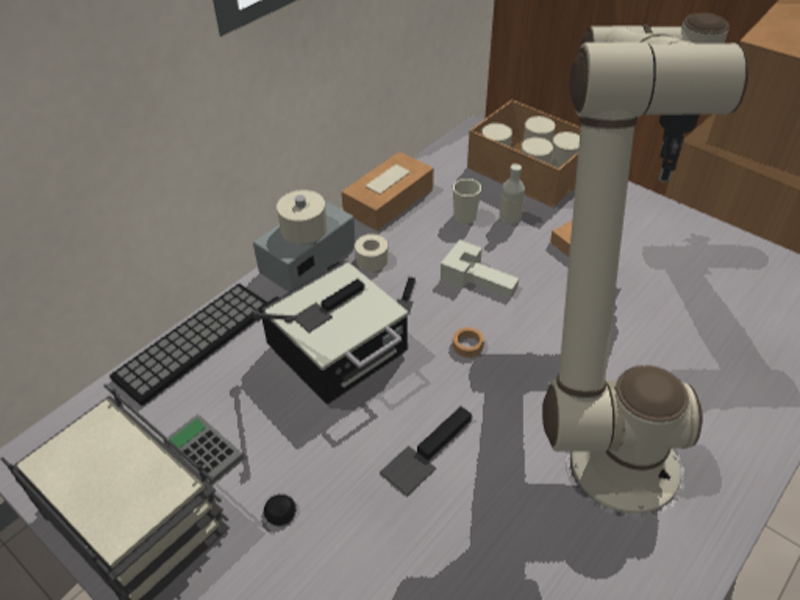

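In the top image (800x600), the scraper look-alikes are the one on the cover (345,256), a larger one on the bench (315,408) and a tiny one (440,277). The middle-sized one on the cover is the one I want. The index arm is at about (275,240), the bar at (330,320) and the holder at (507,315). Next is a close crop to check this.

```bash
python3 - <<'E'
from h import *
a=cv2.imread('pics/top0.png')[120:240,155:350]; cv2.imwrite('pics/topc.png',cv2.resize(a,None,fx=4,fy=4,interpolation=cv2.INTER_CUBIC))
E
```

```text
(no output)
```

View pics/topc.png

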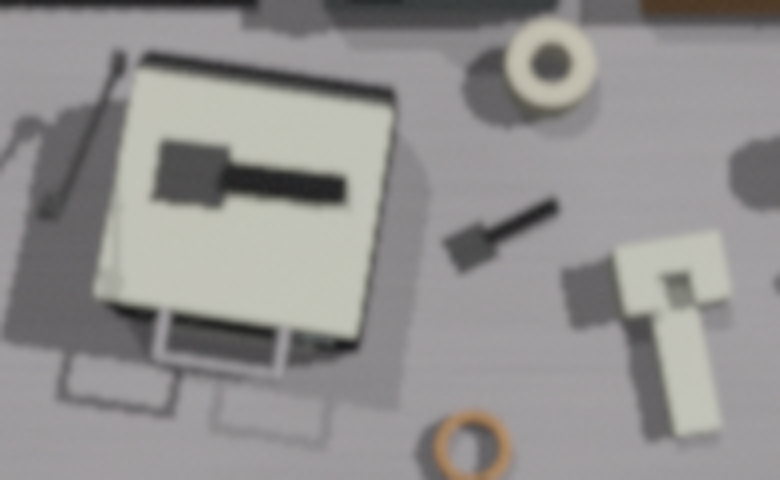

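The crop confirms the choice. The scraper on the cover has its blade at crop (190,172) and its handle end at (345,190). The index arm runs from (120,62) to (48,210), the bar from (155,357) to (285,375), and the holder has its hood at (672,272) and tongue end at (698,433). Next I fit the poses to these points.

```bash
cat > fit.py <<'E'
from h import *
from scipy.optimize import least_squares
T=load('pics/top0.png'); S=load('pics/side0.png')
def tf(p,q,z0=0):
    c,s=np.cos(p[2]),np.sin(p[2]); return np.array([p[0]+c*q[0]-s*q[1],p[1]+s*q[0]+c*q[1],q[2]+z0])
def fit(pts,x0,z0=0,f=0):
    def r(x): return np.concatenate([w2px(T,tf(x,q,z0))-(np.array(u)/4+[155,120]) for q,u in pts])
    s=least_squares(r,x0,x_scale=[100,100,1],loss='soft_l1'); return s.x,np.sqrt(np.mean(r(s.x)**2))
E
python3 - <<'E'
from fit import *
c0=px2w(T,[155+245/4,120+200/4],136)
P,e=fit([((-100,110,136),(98,298)),((-100,-110,136),(357,341)),((100,-110,136),(395,104)),((100,110,136),(137,68)),((-140,50,130),(158,359)),((-140,-50,130),(281,374))],[c0[0],c0[1],-.1])
print('printer',P,e)
s0=px2w(T,[155+250/4,120+180/4],136)
K,e=fit([((80,-27,4),(161,140)),((80,27,4),(153,200)),((20,27,4),(225,208)),((20,-27,4),(232,148)),((-80,12,18),(344,203)),((-80,-12,18),(346,177))],[s0[0],s0[1],1.5],136)
K2,e2=fit([((80,27,4),(161,140)),((80,-27,4),(153,200)),((20,-27,4),(225,208)),((20,27,4),(232,148)),((-80,-12,18),(344,203)),((-80,12,18),(346,177))],[s0[0],s0[1],1.5],136)
print('scr',K,e,K2,e2)
h0=px2w(T,[155+680/4,120+340/4],30)
H,e=fit([((75,47,54),(612,248)),((75,-47,54),(720,230)),((25,-47,54),(733,298)),((25,47,54),(628,316)),((-85,20,30),(675,437)),((-85,-20,30),(721,431))],[h0[0],h0[1],0])
print('holder',H,e)
def ind(th,l): return tf(P,(100-l*np.cos(th),126,130+l*np.sin(th)))
for th in np.arange(.4,.8,.05): print(round(th,2),(w2px(T,ind(th,200))-[155,120])*4,w2px(S,ind(th,200))*1.5625)
print('hinge',(w2px(T,ind(.4,0))-[155,120])*4,w2px(S,ind(.4,0))*1.5625)
# overlay on side
a=cv2.resize(S['image'][:,:,::-1],None,fx=3,fy=3,interpolation=cv2.INTER_CUBIC)
def dot(p,c): u=w2px(S,p)*3+1; cv2.circle(a,tuple(int(v) for v in u),3,c,-1)
for q in [(-100,110,136),(-100,-110,136),(100,110,136),(100,-110,136),(-140,50,130),(-140,-50,130)]: dot(tf(P,q),(0,0,255))
for q in [(80,27,4),(80,-27,4),(-80,12,18),(-80,-12,18)]: dot(tf(K2,q,136),(255,0,255))
for q in [(75,47,54),(75,-47,54),(25,-47,54),(25,47,54),(-85,20,30),(-85,-20,30)]: dot(tf(H,q),(0,255,0))
cv2.imwrite('pics/sideov.png',a[430:930,480:1030])
np.save('pose.npy',np.array([P,K2,H]))
for n,p in(('grip',tf(K2,(-30,0,9),136)),('tip',tf(K2,(80,0,0),136)),('bar',tf(P,(-140,0,130))),('mouth',tf(H,(25,0,30)))): print(n,p)
E
```

```text
printer [ 6.01995267e+02  1.42760657e+02 -1.46478107e-01] 0.4375647033671822
scr [617.56545875 138.60037847   1.44856742] 0.3827492655951775 [607.9678291  138.29246403   1.73717793] 10.401679292382457
holder [ 5.03099968e+02 -2.33197842e+02  1.67445042e-01] 1.1911642427772091
0.4 [ 61.49721613 262.27045878] [308.10472801 339.94570535]
0.45 [ 60.11719353 255.04941411] [306.26449878 335.38803593]
0.5 [ 58.88151549 247.2156749 ] [304.27856716 330.74351227]
0.55 [ 57.79695822 238.7827297 ] [302.15241628 326.0271497 ]
0.6 [ 56.869902 229.767065] [299.89222109 321.2545011 ]
0.65 [ 56.1062682  220.18822907] [297.50482613 316.44157346]
0.7 [ 55.51145613 210.06886981] [294.99771654 311.60473783]
0.75 [ 55.09028099 199.43474377] [292.37898248 306.76063381]
hinge [119.31384091  65.87323103] [258.14756809 314.17257532]
grip [612.9362794  108.70674955 145.        ]
tip [594.71862829 217.18770266 136.        ]
bar [463.49449211 163.19433827 130.        ]
mouth [ 527.7503133  -229.03125062   30.        ]
```

View pics/sideov.png

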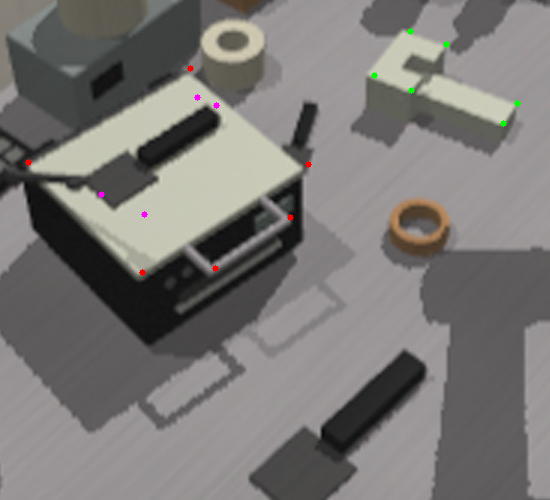

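The overlay shows the printer (red) and holder (green) fit well. The magenta dots are the mirrored scraper variant, so the first fit K (residual 0.38 px) is the right one. The index angle comes out at about 0.67.

```bash
cat > plan.py <<'E'
import sys
from fit import *
from scipy.spatial.transform import Rotation as Ro
P=np.array([601.995,142.761,-.14648]);K=np.array([617.565,138.600,1.44857]);H=np.array([503.1,-233.198,.167445])
def down(yaw_y): # tool down, tool y at yaw
    y=np.array([np.cos(yaw_y),np.sin(yaw_y),0]);z=np.array([0,0,-1.]);return Ro.from_matrix(np.c_[np.cross(y,z),y,z])
def barpose(pitch,off): # tool z points printer-forward and down by pitch; off=distance TCP to bar point along -z
    f=np.array([np.cos(P[2]),np.sin(P[2]),0]);u=np.array([0,0,1.])
    z=f*np.cos(pitch)-u*np.sin(pitch); y=-(f*np.sin(pitch)+u*np.cos(pitch))
    return Ro.from_matrix(np.c_[np.cross(y,z),y,z])
def plan(pos,R,turn_first=True):
    s=arm.read_state();p=s['position'];Rc=Ro.from_quat(s['ee_rot'])
    print('t',round(s['clock'],1),'pos',p.round(1),'F',s['contact_force'].round(1),'w',round(s['gripper_width'],1),'j',s['joints'].round(2))
    d=np.array(pos)-p; print('shift in current tool',(Rc.inv().apply(d)/1000).round(4),'in target tool',(R.inv().apply(d)/1000).round(4))
    print('turn deg',(Rc.inv()*R).as_rotvec(True).round(2))
E
python3 - <<'E'
from plan import *
g=tf(K,(-30,0,9),136); print(g)
plan([g[0],g[1],255],down(K[2]+np.pi/2))
E
```

```text
[613.90733324 108.82381029 145.        ]
t 0.1 pos [ 266.5 -564.8  255.3] F [-0.3 -0.3  0.1] w 85.2 j [-0.87  0.39  0.01 -0.   -1.19 -0.26]
shift in current tool [-0.6016  0.4611  0.0012] in target tool [-7.110e-01 -2.627e-01  3.000e-04]
turn deg [ 1.100e-01  5.000e-02 -5.775e+01]
```

```bash
python3 -m pendant '[[-0.0376,0.0288,0,0,0,0,0.085],[-0.0376,0.0288,0,0,0,0,0.085],[-0.0376,0.0288,0,0,0,0,0.085],[-0.0376,0.0288,0,0,0,0,0.085],[-0.0376,0.0288,0,0,0,0,0.085],[-0.0376,0.0288,0,0,0,0,0.085],[-0.0376,0.0288,0,0,0,0,0.085],[-0.0376,0.0288,0,0,0,0,0.085],[-0.0376,0.0288,0,0,0,0,0.085],[-0.0376,0.0288,0,0,0,0,0.085],[-0.0376,0.0288,0,0,0,0,0.085],[-0.0376,0.0288,0,0,0,0,0.085]]'
python3 -m pendant '[[-0.0376,0.0288,0,0,0,0,0.06],[-0.0376,0.0288,0,0,0,0,0.06],[-0.0376,0.0288,0,0,0,0,0.06],[-0.0376,0.0288,0,0,0,0,0.06],[0,0,0,0,0,-8.25,0.06],[0,0,0,0,0,-8.25,0.06],[0,0,0,0,0,-8.25,0.06],[0,0,0,0,0,-8.25,0.06],[0,0,0,0,0,-8.25,0.06],[0,0,0,0,0,-8.25,0.06],[0,0,0,0,0,-8.25,0.06],[0,0,0,0,0,0,0.06]]'
python3 - <<'E'
from plan import *
g=tf(K,(-30,0,9),136)
plan([g[0],g[1],200],down(K[2]+np.pi/2))
d=snap('wrist','pics/w1.png'); print(d['xyz'],d['rotation'],d['fx'])
for q in [(-30,0,18),(-80,12,18),(-80,-12,18),(20,12,18),(20,-12,18)]:print(w2px(d,tf(K,q,136)))
E
```

```text
clock: 1.3
position: [527.6, -58.2, 256.1]
ee_rot: [-0.219, 0.976, 0.0, -0.0]
contact_force: [0.6, -0.5, -0.3]
gripper_width: 84.6
grasp_force: 0.0
clock: 2.5
position: [613.9, 108.2, 255.7]
ee_rot: [-0.663, 0.749, 0.0, -0.001]
contact_force: [-0.2, 0.8, 0.5]
gripper_width: 59.5
grasp_force: 0.0
t 2.5 pos [613.9 108.2 255.7] F [-0.2  0.8  0.5] w 59.5 j [ 0.43  0.38  0.   -0.   -1.19 -0.56]
shift in current tool [-0.0007 -0.      0.0557] in target tool [-0.0007  0.0001  0.0557]
turn deg [ 0.07 -0.02 -0.01]
[604.74137302  35.44395318 373.31205641] [0.06073896 0.98781803 0.1430139  0.00856445] 338.457876873981
[251.54847801 207.28006368]
[270.19463613 133.3531035 ]
[232.77883227 133.37498605]
[268.14913449 272.64479254]
[235.05606326 272.66801552]
```

View pics/w1.png

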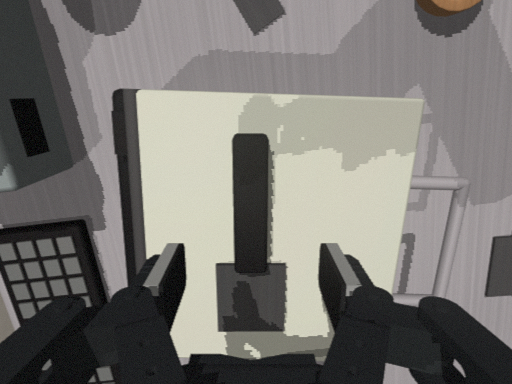

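The wrist view shows the handle at columns 233–270, rows 133–272, within about 1 px of the prediction. Descending and gripping.

```bash
python3 -m pendant '[[-0.0007,0,0.025,0,0,0,0.06],[0,0,0.025,0,0,0,0.06],[0,0,0.025,0,0,0,0.06],[0,0,0.0167,0,0,0,0.06],[0,0,0,0,0,0,0.01],[0,0,0,0,0,0,0.01],[0,0,0,0,0,0,0.01],[0,0,0,0,0,0,0.01],[0,0,0,0,0,0,0.01],[0,0,0,0,0,0,0.01]]'
python3 -m pendant '[[0,0,0,0,0,0,0.01],[0,0,-0.01,0,0,0,0.01],[0,0,-0.02,0,0,0,0.01],[0,0,-0.03,0,0,0,0.01],[0,0,-0.03,0,0,0,0.01],[0,0,0,0,0,0,0.01]]'
python3 - <<'E'
from plan import *
# over the holder with blade tip 40 mm before the mouth: grip x = 25-40-110
g=tf(H,(-125,0,0)); print(g)
plan([g[0],g[1],240],down(H[2]+np.pi/2))
snap('wrist','pics/w2.png')
E
```

```text
clock: 3.55
position: [614.9, 109.1, 165.9]
ee_rot: [-0.663, 0.749, -0.001, 0.001]
contact_force: [0.6, 1.2, 4.2]
gripper_width: 22.5
grasp_force: 61.2
clock: 4.15
position: [616.2, 109.2, 259.7]
ee_rot: [-0.663, 0.749, -0.002, 0.004]
contact_force: [1.1, 0.5, -0.1]
gripper_width: 22.5
grasp_force: 60.8
[ 379.8482737  -254.03095381    0.        ]
t 4.2 pos [616.2 109.2 259.7] F [ 1.1  0.5 -0.1] w 22.5 j [ 0.43  0.38  0.01  0.   -1.19 -0.56]
shift in current tool [0.3893 0.1907 0.0168] in target tool [ 0.2936 -0.3188  0.0197]
turn deg [-0.29  0.47 73.45]
```

View pics/w2.png

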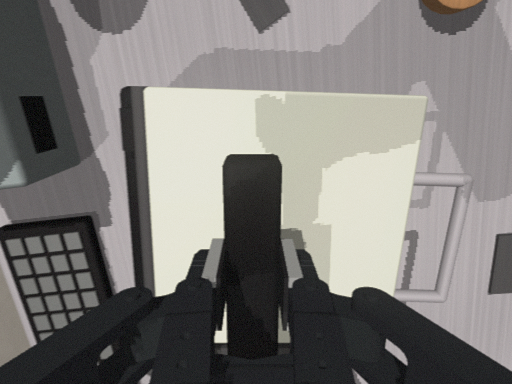

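The scraper is firmly gripped and lifted, with its handle end at (252,157). Carrying it to the holder.

```bash
python3 -m pendant '[[0.0389,0.0191,0,0,0,0,0.01],[0.0389,0.0191,0,0,0,0,0.01],[0.0389,0.0191,0,0,0,0,0.01],[0.0389,0.0191,0,0,0,0,0.01],[0.0389,0.0191,0,0,0,0,0.01],[0.0389,0.0191,0,0,0,0,0.01],[0.0389,0.0191,0,0,0,0,0.01],[0.0389,0.0191,0,0,0,0,0.01],[0.0389,0.0191,0,0,0,0,0.01],[0.0389,0.0191,0,0,0,0,0.01],[0,0,0,0,0,8.16,0.01],[0,0,0,0,0,8.16,0.01]]'
python3 -m pendant '[[0,0,0,0,0,8.16,0.01],[0,0,0,0,0,8.16,0.01],[0,0,0,0,0,8.16,0.01],[0,0,0,0,0,8.16,0.01],[0,0,0,0,0,8.16,0.01],[0,0,0,0,0,8.16,0.01],[0,0,0,0,0,8.16,0.01],[0,0,0.03,0,0,0,0.01],[0,0,0.03,0,0,0,0.01],[0,0,0.03,0,0,0,0.01],[0,0,0.03,0,0,0,0.01],[0,0,0,0,0,0,0.01]]'
python3 - <<'E'
from plan import *
g=tf(H,(-125,0,0))
plan([g[0],g[1],62],down(H[2]+np.pi/2))
d=snap('side','pics/s3.png')
u=w2px(d,[440,-240,60]).astype(int); x0,y0=max(u[0]-60,0),max(u[1]-60,0)
print(u,x0,y0); b=d['image'][y0:y0+120,x0:x0+150,::-1]; cv2.imwrite('pics/s3c.png',cv2.resize(b,None,fx=5,fy=5,interpolation=cv2.INTER_CUBIC))
E
```

```text
clock: 5.4
position: [375.2, -254.7, 253.2]
ee_rot: [-0.546, 0.838, 0.001, -0.001]
contact_force: [-0.6, -0.1, -1.7]
gripper_width: 22.3
grasp_force: 60.8
clock: 6.6
position: [373.2, -252.6, 130.2]
ee_rot: [-0.083, 0.997, 0.003, -0.006]
contact_force: [0.2, -0.7, -0.6]
gripper_width: 22.3
grasp_force: 60.6
t 6.6 pos [ 373.2 -252.6  130.2] F [ 0.2 -0.7 -0.6] w 22.3 j [-0.23  0.24 -0.57 -0.   -0.77 -1.17]
shift in current tool [-0.007  -0.0029  0.0681] in target tool [-0.0063 -0.0025  0.0682]
turn deg [ 0.35 -0.62 -0.11]
[324 173] 264 113
```

View pics/s3c.png

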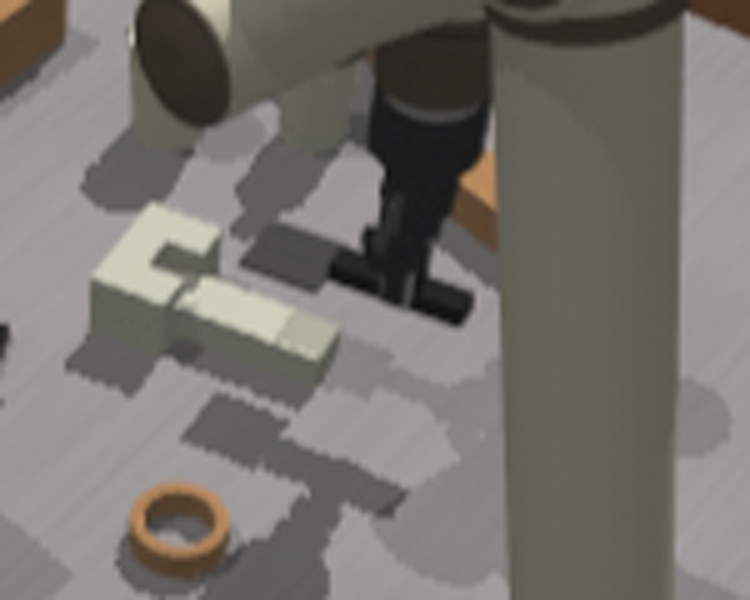

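The side crop shows the blade ahead of the grip, its front edge at crop (240,258)–(270,225), the handle end at (470,305), and the holder clear below. Next I check pitch and offset against a prediction.

```bash
cat > grip.py <<'E'
from plan import *
def pred(d,px,off=(264,113),sc=5):
    s=arm.read_state();p=s['position'];R=Ro.from_quat(s['ee_rot'])
    # scraper frame in tool: x = +-tool x ; underside along tool z
    def pts(v):
        dx,dz,pit,yaw=v
        Rs=R*Ro.from_euler('x',180,degrees=True)*Ro.from_euler('zy',[np.pi+yaw,pit])
        return [p+R.apply([0,0,dz])+Rs.apply(np.array(q)+[30+dx,0,0]) for q,_ in px]
    def r(v): return np.concatenate([w2px(d,a)-(np.array(u)/sc+off) for a,(_,u) in zip(pts(v),px)]+[np.array([v[0]/5,(v[1]-29.9)/3,v[2]/.1,v[3]/.1])])
    s=least_squares(r,[0,29.9,0,0],x_scale=[5,5,.1,.1],loss='soft_l1')
    print('px at nominal',[((w2px(d,a)-off)*sc).round(0) for a in pts([0,29.9,0,0])]); print('dx dz pitch yaw',s.x.round(3),'res',r(s.x)[:-4].round(1)); return s.x
E
python3 - <<'E'
from grip import *
d=load('pics/s3.png')
pred(d,[((80,27,4),(240,258)),((80,-27,4),(270,225)),((20,27,4),(320,289)),((-80,12,0),(462,326)),((-80,12,18),(448,290) if 0 else (466,300))])
E
```

```text
px at nominal [array([237., 253.]), array([271., 208.]), array([316., 282.]), array([460., 323.]), array([463., 304.])]
dx dz pitch yaw [-2.1410e+00  3.1281e+01 -4.9000e-02  1.6000e-02] res [-0.3  0.9  0.2 -1.5 -0.4 -0.3  0.3 -0.8 -0.   0.5]
```

```bash
python3 -m pendant '[[0,0,0,0.35,-0.62,-0.11,0.01],[-0.0063,-0.0025,0,0,0,0,0.01],[0,0,0.02,0,0,0,0.01],[0,0,0.02,0,0,0,0.01],[0,0,0.015,0,0,0,0.01],[0,0,0,0,0,0,0.01],[0,0,0,0,0,0,0.01]]'
python3 - <<'E'
from plan import *
g=tf(H,(-125,0,0))
plan([g[0],g[1],63.5],down(H[2]+np.pi/2))
d=snap('wrist','pics/w4.png')
for q in [(25,47,54),(25,-47,54),(75,47,54),(75,-47,54),(-85,20,30),(-85,-20,30),(25,15,54),(25,-15,54)]:print(q,w2px(d,tf(H,q)).round(0))
E
```

```text
clock: 7.35
position: [385.7, -255.9, 80.8]
ee_rot: [-0.085, 0.996, -0.003, 0.007]
contact_force: [-0.0, -0.5, -1.2]
gripper_width: 22.6
grasp_force: 60.7
t 7.3 pos [ 385.7 -255.9   80.8] F [-0.  -0.5 -1.2] w 22.6 j [-0.23  0.33 -0.62  0.   -0.61 -1.17]
shift in current tool [0.0057 0.003  0.0172] in target tool [0.0055 0.0029 0.0173]
turn deg [-0.42  0.73  0.11]
(25, 47, 54) [337. 474.]
(25, -47, 54) [180. 473.]
(75, 47, 54) [331. 530.]
(75, -47, 54) [184. 528.]
(-85, 20, 30) [294. 290.]
(-85, -20, 30) [224. 290.]
(25, 15, 54) [283. 474.]
(25, -15, 54) [233. 473.]
```

View pics/w4.png

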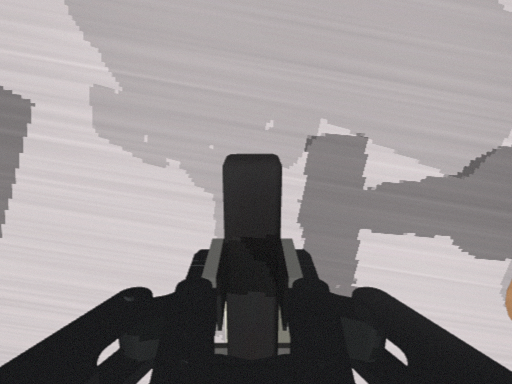

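The wrist view shows only the handle end at (252,155) between the fingers; the holder is out of frame. I'm undoing the over-correction, since the earlier reading lagged the commanded pose.

```bash
python3 -m pendant '[[0,0,0,-0.4,0.7,0.1,0.01],[0.0057,0.0029,0,0,0,0,0.01],[0,0,0,0,0,0,0.01],[0,0,0,0,0,0,0.01],[0,0,0,0,0,0,0.01]]'
python3 - <<'E'
from plan import *
g=tf(H,(-125,0,0))
plan([g[0],g[1],63.5],down(H[2]+np.pi/2))
d=snap('side','pics/s5.png')
plan([g[0],g[1],63.5],down(H[2]+np.pi/2))
b=d['image'][133:213,264:384,::-1]; cv2.imwrite('pics/s5c.png',cv2.resize(b,None,fx=6.5,fy=6.5,interpolation=cv2.INTER_CUBIC))
E
```

```text
clock: 7.9
position: [378.5, -253.7, 79.9]
ee_rot: [-0.083, 0.997, 0.0, -0.001]
contact_force: [-0.4, 0.9, -1.0]
gripper_width: 22.2
grasp_force: 60.7
t 7.9 pos [ 378.5 -253.7   79.9] F [-0.4  0.9 -1. ] w 22.2 j [-0.23  0.33 -0.62 -0.   -0.62 -1.17]
shift in current tool [-0.0013 -0.0006  0.0164] in target tool [-0.0012 -0.0005  0.0164]
turn deg [ 0.04 -0.06 -0.01]
t 8.0 pos [ 378.5 -253.7   79.8] F [-0.1 -0.5 -1.2] w 22.4 j [-0.23  0.33 -0.62 -0.   -0.62 -1.17]
shift in current tool [-0.0012 -0.0006  0.0163] in target tool [-0.0012 -0.0006  0.0163]
turn deg [ 0.04 -0.07 -0.01]
```

View pics/s5c.png

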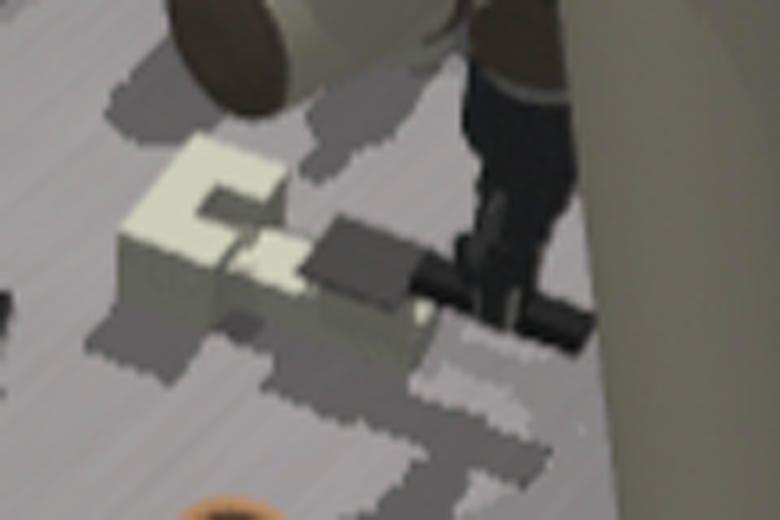

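The blade is over the tongue: front corners at (300,272) and (340,213), rear corners at (385,310) and (440,255). The hood corners are at (120,233), (197,133), (285,180) and (222,262).

```bash
python3 - <<'E'
from grip import *
d=load('pics/s5.png'); o=np.array([264,133])
pred(d,[((80,27,4),(300,270)),((80,-27,4),(340,213)),((20,27,4),(385,309)),((20,-27,4),(440,254)),((-80,12,0),(575,355))],o,6.5)
for q in [(75,47,54),(75,-47,54),(25,-47,54),(25,47,54)]: print(q,((w2px(d,tf(H,q))-o)*6.5).round(0))
E
```

```text
px at nominal [array([297., 266.]), array([340., 208.]), array([396., 304.]), array([438., 245.]), array([579., 358.])]
dx dz pitch yaw [ 8.4800e-01  3.0946e+01 -5.7000e-02 -2.9000e-02] res [-0.7  0.2  0.2  0.2  1.4 -0.4 -0.3 -0.9  0.1  0.2]
(75, 47, 54) [133. 230.]
(75, -47, 54) [211. 133.]
(25, -47, 54) [290. 162.]
(25, 47, 54) [214. 261.]
```

The hood extends to x=85 because of the back wall, so I'm refitting the holder.

```bash
python3 - <<'E'
from grip import *
d=load('pics/s5.png'); o=np.array([264,133])
h=[((85,47,54),(612,248)),((85,-47,54),(720,230)),((25,-47,54),(733,298)),((25,47,54),(628,316)),((-85,20,30),(675,437)),((-85,-20,30),(721,431))]
H1,e=fit(h,H); print('top',H1,e)
s=[((85,47,54),(120,233)),((85,-47,54),(197,133)),((25,-47,54),(286,178)),((25,47,54),(222,262))]
def r(x): return np.concatenate([w2px(T,tf(x,q))-(np.array(u)/4+[155,120]) for q,u in h]+[w2px(d,tf(x,q))-(np.array(u)/6.5+o) for q,u in s])
f=least_squares(r,H1,x_scale=[100,100,1],loss='soft_l1'); print('both',f.x,r(f.x).round(1))
E
```

```text
top [ 5.01738083e+02 -2.33713516e+02  1.64115497e-01] 0.2907710349194497
both [ 5.01215614e+02 -2.33028564e+02  1.75205675e-01] [ 0.2  0.5 -0.7  0.5 -0.5  0.1 -0.5  0.1  0.3  0.1 -0.  -0.4  0.  -1.1
  0.  -0.6  0.9 -2.3 -0.8  0.1]
```

```bash
sed -i 's/H=np.array(.*/H=np.array([501.6,-233.4,.167])/' plan.py; cat >> plan.py <<'E'
def inH():
    s=arm.read_state();p=s['position'];c,sn=np.cos(H[2]),np.sin(H[2]);dx,dy=p[0]-H[0],p[1]-H[1]
    print('TCP in H',round(c*dx+sn*dy,1),round(-sn*dx+c*dy,1),'z',round(p[2],1),'F along H',round(s['contact_force']@[c,sn,0],1),'Fz',round(s['contact_force'][2],1))
E
python3 -m pendant '[[0,0,0.008,0,0,0,0.01],[0,0,0.007,0,0,0,0.01],[0,0,0,0,0,0,0.01],[0,0,0,0,0,0,0.01]]'
python3 - <<'E'
from plan import *
inH(); plan(tf(H,(-125,0,63.5)),down(H[2]+np.pi/2))
E
```

```text
clock: 8.35
position: [378.2, -253.6, 64.2]
ee_rot: [-0.084, 0.997, 0.001, -0.001]
contact_force: [-0.2, -0.7, -1.5]
gripper_width: 22.1
grasp_force: 60.7
TCP in H -125.0 0.6 z 64.2 F along H -0.3 Fz -1.5
t 8.3 pos [ 378.2 -253.6   64.2] F [-0.2 -0.7 -1.5] w 22.1 j [-0.23  0.36 -0.64 -0.   -0.58 -1.17]
shift in current tool [-0.     -0.0006  0.0007] in target tool [-0.     -0.0006  0.0007]
turn deg [ 0.08 -0.15  0.01]
```

```bash
python3 -m pendant '[[-0.01,-0.0005,0,0,0,0,0.01],[-0.01,0,0,0,0,0,0.01],[-0.01,0,0,0,0,0,0.01],[-0.01,0,0,0,0,0,0.01],[-0.01,0,0,0,0,0,0.01],[-0.01,0,0,0,0,0,0.01],[0,0,0,0,0,0,0.01],[0,0,0,0,0,0,0.01]]'
python3 - <<'E'
from grip import *
inH()
d=snap('side','pics/s6.png')
b=d['image'][133:213,264:384,::-1]; cv2.imwrite('pics/s6c.png',cv2.resize(b,None,fx=6.5,fy=6.5,interpolation=cv2.INTER_CUBIC))
E
```

```text
clock: 9.15
position: [437.6, -244.0, 64.4]
ee_rot: [-0.084, 0.997, 0.001, -0.001]
contact_force: [-0.2, 0.2, -1.7]
gripper_width: 22.3
grasp_force: 60.7
TCP in H -64.9 0.2 z 64.4 F along H -0.1 Fz -1.7
```

View pics/s6c.png

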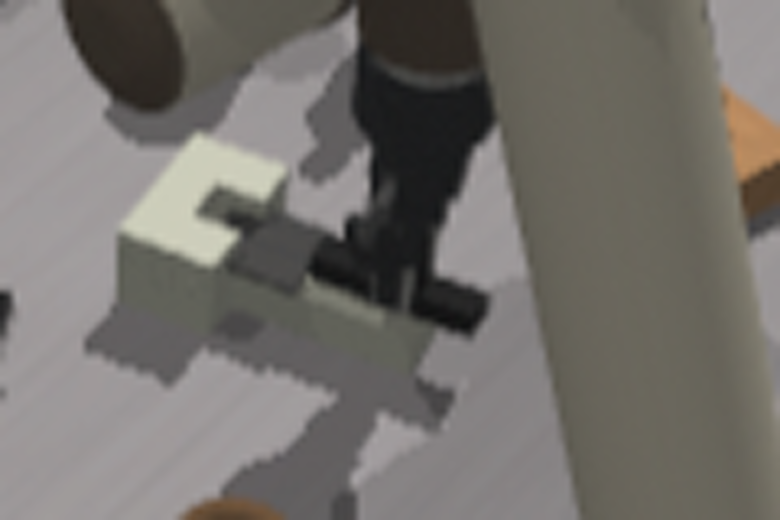

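The blade is in the slot, visible through the notch at about (230,210), with the rest entering squarely. Pushing on until it is home. All my picture views are used, so I'm going by numbers from here.

```bash
python3 -m pendant '[[-0.01,0,0,0,0,0,0.01],[-0.01,0,0,0,0,0,0.01],[-0.006,0,0,0,0,0,0.01],[0,0,0,0,0,0,0.01],[0,0,0,0,0,0,0.01]]'
python3 -c "from plan import *; inH()"
python3 -m pendant '[[-0.002,0,0,0,0,0,0.01],[0,0,0,0,0,0,0.01]]'
python3 -c "from plan import *; inH()"
python3 -m pendant '[[-0.002,0,0,0,0,0,0.01],[0,0,0,0,0,0,0.01]]'
python3 -c "from plan import *; inH()"
```

```text
clock: 9.7
position: [463.3, -239.7, 64.4]
ee_rot: [-0.083, 0.997, 0.001, -0.001]
contact_force: [-0.9, -0.6, -0.5]
gripper_width: 22.4
grasp_force: 60.7
TCP in H -38.9 0.2 z 64.4 F along H -0.9 Fz -0.5
clock: 9.9
position: [465.3, -239.6, 64.6]
ee_rot: [-0.083, 0.997, 0.0, -0.001]
contact_force: [-0.2, 0.3, -1.6]
gripper_width: 22.4
grasp_force: 60.7
TCP in H -36.8 -0.0 z 64.6 F along H -0.1 Fz -1.6
clock: 10.1
position: [467.1, -239.2, 64.6]
ee_rot: [-0.083, 0.997, 0.0, -0.001]
contact_force: [-0.2, 0.1, -1.3]
gripper_width: 22.4
grasp_force: 60.8
TCP in H -34.9 0.0 z 64.6 F along H -0.2 Fz -1.3
```

```bash
for i in 1; do python3 -m pendant '[[-0.002,0,0,0,0,0,0.01],[0,0,0,0,0,0,0.01]]' >/dev/null
python3 -c "from plan import *; inH()"
python3 -m pendant '[[-0.002,0,0,0,0,0,0.01],[0,0,0,0,0,0,0.01]]' >/dev/null
python3 -c "from plan import *; inH()"; done
```

```text
TCP in H -34.8 0.3 z 64.1 F along H -5.7 Fz 0.3
TCP in H -34.7 0.6 z 63.6 F along H -7.0 Fz 0.7
```

Home: the tip meets the back wall at -34.8. Relaxing the push and lowering onto the floor.

```bash
python3 -m pendant '[[0.003,0,0.0015,0,0,0,0.01],[0,0,0,0,0,0,0.01]]' >/dev/null
python3 -c "from plan import *; inH()"
python3 -m pendant '[[0,0,0.0015,0,0,0,0.01],[0,0,0,0,0,0,0.01]]' >/dev/null
python3 -c "from plan import *; inH()"
python3 -m pendant '[[0,0,0.001,0,0,0,0.01],[0,0,0,0,0,0,0.01]]' >/dev/null
python3 -c "from plan import *; inH()"
```

```text
TCP in H -34.8 0.2 z 62.7 F along H -4.7 Fz -2.0
TCP in H -34.8 0.2 z 61.2 F along H -5.4 Fz -0.5
TCP in H -34.8 0.3 z 60.3 F along H -5.2 Fz 0.2
```

```bash
python3 -m pendant '[[0,0,0.001,0,0,0,0.01],[0,0,0,0,0,0,0.01]]' >/dev/null
python3 -c "from plan import *; inH()"
python3 -m pendant '[[0,0,0.001,0,0,0,0.01],[0,0,0,0,0,0,0.01]]' >/dev/null
python3 -c "from plan import *; inH()"
```

```text
TCP in H -34.8 0.3 z 60.1 F along H -6.7 Fz 5.8
TCP in H -34.8 0.2 z 60.1 F along H -7.3 Fz 12.4
```

Floor contact is felt (12 N). Releasing and rising.

```bash
python3 -m pendant '[[0,0,-0.001,0,0,0,0.05],[0,0,0,0,0,0,0.05],[0,0,0,0,0,0,0.05],[0,0,0,0,0,0,0.05],[0,0,0,0,0,0,0.05],[0,0,0,0,0,0,0.05]]'
python3 -m pendant '[[0,0,-0.02,0,0,0,0.05],[0,0,-0.04,0,0,0,0.05],[0,0,-0.04,0,0,0,0.05],[0,0,-0.04,0,0,0,0.05],[0,0,-0.04,0,0,0,0.05],[0,0,-0.04,0,0,0,0.05],[0,0,0,0,0,0,0.03]]'
python3 - <<'E'
from plan import *
d=snap('wrist','pics/w7.png')
for q in [(-85,12,48),(-85,-12,48),(15,12,48),(15,-12,48),(-35,0,48)]: print(q,w2px(d,tf(H,q)).round(0))
g=cv2.cvtColor(d['image'],cv2.COLOR_RGB2GRAY)
a=w2px(d,tf(H,(-60,0,48))).astype(int); print(a)
print('row scan along handle',[int(v) for v in g[a[1]-60:a[1]+60:4,a[0]]]); print('col scan',[int(v) for v in g[a[1],a[0]-40:a[0]+40:3]])
R=barpose(np.radians(40),0); b=tf(P,(-140,0,130)); z=R.as_matrix()[:,2]
print('bar',b,'z',z); plan(b-z*120,R)
E
```

```text
clock: 12.1
position: [468.5, -239.0, 59.5]
ee_rot: [-0.084, 0.997, 0.0, -0.001]
contact_force: [-0.4, -0.4, 0.1]
gripper_width: 49.9
grasp_force: 0.0
clock: 12.8
position: [471.3, -240.2, 286.1]
ee_rot: [-0.084, 0.996, -0.002, 0.005]
contact_force: [-0.3, -0.1, 0.1]
gripper_width: 36.6
grasp_force: 0.0
(-85, 12, 48) [268. 111.]
(-85, -12, 48) [244. 111.]
(15, 12, 48) [266. 204.]
(15, -12, 48) [245. 204.]
(-35, 0, 48) [256. 159.]
[255 135]
row scan along handle [171, 173, 171, 170, 172, 148, 150, 146, 149, 76, 47, 52, 58, 53, 53, 54, 50, 54, 50, 52, 51, 48, 55, 51, 45, 46, 49, 49, 57, 48]
col scan [170, 173, 173, 174, 176, 174, 173, 148, 225, 227, 72, 51, 54, 51, 53, 48, 51, 53, 146, 145, 119, 110, 107, 109, 112, 105, 106]
bar [463.49426372 163.19494355 130.        ] z [ 0.75784085 -0.11180935 -0.64278761]
t 12.8 pos [ 469.9 -239.4  282.8] F [ 0.1 -0.1 -1. ] w 30.6 j [-0.16  0.2  -0.19 -0.   -1.18 -1.24]
shift in current tool [0.0271 0.4266 0.0747] in target tool [-0.3974  0.1589 -0.0716]
turn deg [ 42.79 -31.11 -67.21]
```

The measured handle end (row 111) and sides (columns 245–267) match the fully home prediction exactly. Now the bar approach: translate, yaw, then tilt 30°.

```bash
cat > bar.py <<'E'
from plan import *
def bp(th,pitch,off):
    b=tf(P,(100-240*np.cos(th),0,130+240*np.sin(th))); R=barpose(pitch,0); return b-R.as_matrix()[:,2]*off,R
E
python3 - <<'E'
from bar import *
p,R=bp(0,np.radians(60),110); print(p); plan(p,R)
E
```

```text
[409.08326018 171.22256424 225.26279442]
t 12.8 pos [ 469.9 -239.4  282.8] F [ 0.1 -0.1 -1. ] w 30.6 j [-0.16  0.2  -0.19 -0.   -1.18 -1.24]
shift in current tool [-0.0081  0.4152  0.0568] in target tool [-0.3974  0.1327 -0.0102]
turn deg [ 25.62 -18.63 -70.32]
```

```bash
python3 -m pendant '[[-0.0008,0.0415,0,0,0,0,0.03],[-0.0008,0.0415,0,0,0,0,0.03],[-0.0008,0.0415,0,0,0,0,0.03],[-0.0008,0.0415,0,0,0,0,0.03],[-0.0008,0.0415,0,0,0,0,0.03],[-0.0008,0.0415,0,0,0,0,0.03],[-0.0008,0.0415,0,0,0,0,0.03],[-0.0008,0.0415,0,0,0,0,0.03],[-0.0008,0.0415,0,0,0,0,0.03],[-0.0008,0.0415,0,0,0,0,0.03],[0,0,0,0,0,-8,0.03],[0,0,0,0,0,-8,0.03]]'
python3 -m pendant '[[0,0,0,0,0,-8,0.03],[0,0,0,0,0,-8,0.03],[0,0,0,0,0,-8,0.03],[0,0,0,0,0,-8,0.03],[0,0,0,0,0,-8,0.03],[0,0,0,0,0,-8,0.03],[0,0,0,0,0,-8,0.03],[0,0,0,7.5,0,0,0.03],[0,0,0,7.5,0,0,0.03],[0,0,0,7.5,0,0,0.03],[0,0,0,7.5,0,0,0.03],[0,0,0,0,0,0,0.03]]'
python3 -m pendant '[[0,0,0,0,0,0,0.03],[0,0,0,0,0,0,0.03]]'>/dev/null
python3 - <<'E'
from bar import *
p,R=bp(0,np.radians(60),110); plan(p,R)
E
```

```text
clock: 14.05
position: [406.5, 172.4, 278.4]
ee_rot: [-0.225, 0.974, -0.0, -0.002]
contact_force: [-1.0, -0.2, 0.6]
gripper_width: 30.1
grasp_force: 0.0
clock: 15.25
position: [404.7, 166.7, 275.4]
ee_rot: [-0.634, 0.732, -0.193, 0.159]
contact_force: [-0.3, -0.7, -0.9]
gripper_width: 29.8
grasp_force: 0.0
t 15.4 pos [409.1 171.6 281.1] F [-0.2  1.2 -0.1] w 30.3 j [ 0.97 -0.12 -0.85  0.71 -0.74 -1.63]
shift in current tool [0.0004 0.0271 0.0488] in target tool [0.0003 0.0278 0.0484]
turn deg [ 0.9  -0.05 -0.21]
```

```bash
python3 -m pendant '[[0,0.0139,0,0,0,0,0.03],[0,0.0139,0,0,0,0,0.03],[0,0,0.03,0,0,0,0.03],[0,0,0.03,0,0,0,0.03],[0,0,0.03,0,0,0,0.03],[0,0,0.026,0,0,0,0.03],[0,0,0,0,0,0,0.03],[0,0,0,0,0,0,0.03],[0,0,0,0,0,0,0.03]]'
python3 - <<'E'
from bar import *
p,R=bp(0,np.radians(60),13); plan(p,R)
# refine bar in the first top & side images: bright ridge profile across the bar direction
for d,nm in((load('pics/s6.png'),'side'),(T,'top')):
    g=cv2.cvtColor(d['image'],cv2.COLOR_RGB2GRAY).astype(np.float32)
    for yy in(-30,0,30):
        L=np.arange(-160,-112,4); print(nm,yy,[int(cv2.getRectSubPix(g,(1,1),tuple(map(float,w2px(d,tf(P,(x,yy,130))))))[0,0]) for x in L])
d=snap('wrist','pics/w8.png');g=cv2.cvtColor(d['image'],cv2.COLOR_RGB2GRAY).astype(np.float32)
for yy in(-40,-20,0,20,40):
    u=w2px(d,tf(P,(-140,yy,130)));print('wrist',yy,u.round(),[int(cv2.getRectSubPix(g,(1,1),tuple(map(float,w2px(d,tf(P,(x,yy,130))))))[0,0]) if 0<u[0]<512 and 0<u[1]<384 else -1 for x in range(-164,-110,3)])
E
```

```text
clock: 16.35
position: [440.6, 167.6, 174.0]
ee_rot: [-0.63, 0.734, -0.192, 0.166]
contact_force: [-0.1, -0.5, -0.2]
gripper_width: 30.2
grasp_force: 0.0
t 16.4 pos [440.6 167.6 174. ] F [-0.1 -0.5 -0.2] w 30.2 j [ 0.62  0.06 -1.06  1.4  -0.35 -2.1 ]
shift in current tool [0.001  0.0014 0.0368] in target tool [0.0011 0.0018 0.0368]
turn deg [ 0.6  -0.11 -0.24]
side -30 [19, 20, 20, 37, 69, 89, 82, 66, 63, 65, 83, 75]
side 0 [73, 80, 49, 44, 78, 132, 139, 69, 24, 21, 21, 20]
side 30 [75, 81, 49, 45, 78, 126, 129, 65, 21, 21, 21, 21]
top -30 [158, 155, 146, 136, 132, 142, 145, 117, 86, 77, 77, 80]
top 0 [142, 141, 134, 118, 108, 131, 138, 114, 87, 77, 78, 81]
top 30 [138, 133, 119, 107, 108, 132, 143, 122, 89, 77, 76, 79]
wrist -40 [254. 162.] [90, 87, 88, 88, 37, 50, 109, 115, 169, 197, 96, 34, 33, 33, 34, 33, 38, 36]
wrist -20 [254. 200.] [86, 89, 90, 88, 37, 44, 109, 110, 168, 199, 117, 28, 32, 27, 30, 31, 30, 31]
wrist 0 [254. 235.] [152, 84, 61, 90, 37, 32, 111, 110, 151, 200, 115, 23, 21, 25, 22, 24, 22, 22]
wrist 20 [254. 269.] [38, 33, 68, 84, 47, 30, 113, 92, 109, 198, 132, 22, 17, 15, 26, 18, 21, 27]
wrist 40 [254. 300.] [39, 113, 113, 115, 116, 118, 96, 102, 162, 194, 158, 20, 18, 14, 13, 16, 16, 21]
```

The wrist scan has the bar centred at x=-140, exactly as predicted. j5 is close to its limit, so I'm steepening the tool to a 70° pitch.

```bash
python3 -m pendant '[[0,0,0,-4.7,0,0,0.028],[0,0,0,-4.7,0,0,0.028],[0,0,0,0,0,0,0.028],[0,0,0,0,0,0,0.028]]'>/dev/null
python3 - <<'E'
from bar import *
p,R=bp(0,np.radians(70),13); plan(p,R)
E
```

```text
t 16.8 pos [447.3 165.7 178.3] F [ 0.2  0.6 -0.5] w 28.0 j [ 0.74  0.08 -0.97  0.97 -0.42 -1.78]
shift in current tool [-0.0001  0.0045  0.0377] in target tool [0.0001 0.0011 0.038 ]
turn deg [-5.16 -0.44 -0.18]
```

```bash
python3 -m pendant '[[0,0,0,-2.6,0,0,0.028],[0,0,0,-2.6,0,0,0.028],[0,0,0,0,0,0,0.028],[0,0,0,0,0,0,0.028],[0,0,0,0,0,0,0.028]]'>/dev/null
python3 - <<'E'
from bar import *
p,R=bp(0,np.radians(70),13); plan(p,R)
E
```

```text
t 17.3 pos [447.  162.8 176.9] F [ 0.4 -0.5 -0.3] w 27.7 j [ 0.8   0.1  -0.85  0.62 -0.5  -1.49]
shift in current tool [-0.0032  0.0007  0.0366] in target tool [-0.0028  0.0008  0.0366]
turn deg [ 0.15 -0.68 -0.34]
```

```bash
python3 -m pendant '[[-0.0028,0.0008,0,0,-0.7,-0.3,0.028],[0,0,0.01,0,0,0,0.028],[0,0,0.01,0,0,0,0.028],[0,0,0.01,0,0,0,0.028],[0,0,0.0066,0,0,0,0.028],[0,0,0,0,0,0,0.028],[0,0,0,0,0,0,0.028]]'
python3 - <<'E'
from bar import *
p,R=bp(0,np.radians(70),13); plan(p,R)
E
```

```text
clock: 18.0
position: [459.2, 164.4, 142.4]
ee_rot: [-0.643, 0.746, -0.13, 0.113]
contact_force: [0.1, -0.5, -0.1]
gripper_width: 28.2
grasp_force: 0.0
t 18.0 pos [459.2 164.4 142.4] F [ 0.1 -0.5 -0.1] w 28.2 j [ 0.72  0.17 -0.92  0.81 -0.36 -1.62]
shift in current tool [0.0005 0.0001 0.0001] in target tool [0.0005 0.0001 0.0001]
turn deg [ 0.2   0.08 -0.12]
```

Spot on. Closing on the bar.

```bash
python3 -m pendant '[[0,0,0,0,0,0,0],[0,0,0,0,0,0,0],[0,0,0,0,0,0,0],[0,0,0,0,0,0,0],[0,0,0,0,0,0,0]]'
python3 - <<'E'
from bar import *
for th in (0,.1,.2,.3,.4,.5,.6,.67):
    p,R=bp(th,np.radians(70)+th,13); print(th,p.round(1),end=' '); plan(p,R)
# index angle: fit dark arm in top/side by sampling darkness along candidate lines
for nm,d in(('top',T),('side0',S),('side6',load('pics/s6.png'))):
    g=cv2.cvtColor(d['image'],cv2.COLOR_RGB2GRAY).astype(np.float32); o=[]
    for th in np.arange(.4,.8,.03):
        o.append((round(th,2),int(np.mean([cv2.getRectSubPix(g,(1,1),tuple(map(float,w2px(d,tf(P,(100-l*np.cos(th),126,130+l*np.sin(th)))))))[0,0] for l in range(60,200,5)]))))
    print(nm,o)
E
```

```text
clock: 18.5
position: [459.6, 165.0, 142.9]
ee_rot: [-0.643, 0.746, -0.13, 0.114]
contact_force: [0.6, -1.1, 2.4]
gripper_width: 7.4
grasp_force: 58.7
0 [459.1 163.8 142.2] t 18.5 pos [459.6 165.  142.9] F [ 0.6 -1.1  2.4] w 7.4 j [ 0.72  0.17 -0.92  0.81 -0.36 -1.62]
shift in current tool [0.0012 0.0005 0.0005] in target tool [0.0012 0.0005 0.0005]
turn deg [ 0.16  0.14 -0.12]
0.1 [461.5 163.5 166.6] t 18.5 pos [459.6 165.  142.9] F [ 0.6 -1.1  2.4] w 7.4 j [ 0.72  0.17 -0.92  0.81 -0.36 -1.62]
shift in current tool [ 0.0011 -0.01   -0.0216] in target tool [ 0.0012 -0.0079 -0.0224]
turn deg [-5.57  0.14 -0.11]
0.2 [466.3 162.8 190.5] t 18.5 pos [459.6 165.  142.9] F [ 0.6 -1.1  2.4] w 7.4 j [ 0.72  0.17 -0.92  0.81 -0.36 -1.62]
shift in current tool [ 0.001  -0.0228 -0.0425] in target tool [ 0.0012 -0.014  -0.0461]
turn deg [-11.3    0.15  -0.1 ]
0.3 [473.5 161.7 213.9] t 18.5 pos [459.6 165.  142.9] F [ 0.6 -1.1  2.4] w 7.4 j [ 0.72  0.17 -0.92  0.81 -0.36 -1.62]
shift in current tool [ 0.001  -0.0375 -0.062 ] in target tool [ 0.0012 -0.0177 -0.0703]
turn deg [-17.03   0.15  -0.09]
[... 1310 characters left out ...]
0 [(np.float64(0.4), 171), (np.float64(0.43), 176), (np.float64(0.46), 180), (np.float64(0.49), 180), (np.float64(0.52), 171), (np.float64(0.55), 141), (np.float64(0.58), 94), (np.float64(0.61), 57), (np.float64(0.64), 58), (np.float64(0.67), 117), (np.float64(0.7), 170), (np.float64(0.73), 187), (np.float64(0.76), 193), (np.float64(0.79), 195)]
side6 [(np.float64(0.4), 175), (np.float64(0.43), 180), (np.float64(0.46), 183), (np.float64(0.49), 184), (np.float64(0.52), 176), (np.float64(0.55), 150), (np.float64(0.58), 110), (np.float64(0.61), 72), (np.float64(0.64), 65), (np.float64(0.67), 122), (np.float64(0.7), 173), (np.float64(0.73), 190), (np.float64(0.76), 196), (np.float64(0.79), 198)]
```

The grip is on (7.4 mm, 59 N). The side camera gives the index at about 0.62–0.64. Lifting along the arc in 0.05 rad rows to about 0.3, then checking.

```bash
python3 -m pendant '[[0,-0.005,-0.0111,-2.865,0,0,0],[0,-0.005,-0.0111,-2.865,0,0,0],[0,-0.005,-0.0111,-2.865,0,0,0],[0,-0.005,-0.0111,-2.865,0,0,0],[0,-0.005,-0.0111,-2.865,0,0,0],[0,-0.005,-0.0111,-2.865,0,0,0],[0,0,0,0,0,0,0],[0,0,0,0,0,0,0]]'
python3 - <<'E'
from bar import *
for th in (.3,.6):
    p,R=bp(th,np.radians(70)+th,13); print(th); plan(p,R)
E
```

```text
clock: 19.3
position: [472.9, 162.7, 210.6]
ee_rot: [-0.651, 0.758, -0.02, 0.019]
contact_force: [-6.3, 7.4, -1.5]
gripper_width: 7.3
grasp_force: 61.4
0.3
t 19.3 pos [472.9 162.7 210.6] F [-6.3  7.4 -1.5] w 7.3 j [ 0.68  0.19 -0.41  0.05 -0.93 -0.86]
shift in current tool [ 0.0009 -0.0009 -0.0032] in target tool [ 0.0009 -0.0009 -0.0032]
turn deg [-0.39  0.12 -0.3 ]
0.6
t 19.3 pos [472.9 162.7 210.6] F [-6.3  7.4 -1.5] w 7.3 j [ 0.68  0.19 -0.41  0.05 -0.93 -0.86]
shift in current tool [ 0.0006 -0.0395 -0.0654] in target tool [ 0.0009 -0.0179 -0.0742]
turn deg [-17.58   0.16  -0.28]
```

```bash
python3 -m pendant '[[0.0009,-0.006,-0.0141,-2.865,0,0,0],[0,-0.005,-0.0111,-2.865,0,0,0],[0,-0.005,-0.0111,-2.865,0,0,0],[0,-0.005,-0.0111,-2.865,0,0,0],[0,-0.005,-0.0111,-2.865,0,0,0],[0,-0.005,-0.0111,-2.865,0,0,0],[0,0,0,0,0,0,0],[0,0,0,0,0,0,0]]'
cat > cmp.py <<'E'
from bar import *
th0=float(sys.argv[1]); p,R=bp(th0,np.radians(70)+th0,13); plan(p,R)
t=Ro.from_quat(arm.read_state()['ee_rot']).apply([0,0,13])+arm.read_state()['position']-tf(P,(100,0,130))
print('cover angle from TCP',np.arctan2(t[2],np.hypot(t[0],t[1])),'r',np.linalg.norm(t*[np.cos(P[2])**.0,1,1]))
d=snap('side',sys.argv[2]); g=cv2.cvtColor(d['image'],cv2.COLOR_RGB2GRAY).astype(np.float32)
def prof(y,off,l0=60):
    o=[]
    for th in np.arange(.46,.8,.02):
        o.append(int(np.mean([cv2.getRectSubPix(g,(1,1),tuple(map(float,w2px(d,tf(P,(100-l*np.cos(th)-off*np.sin(th)*-1*-1,y,130+l*np.sin(th)+off*np.cos(th)))))))[0,0] for l in range(l0,196,4)])))
    return o
print('th   ',np.arange(.46,.8,.02).round(2)); print('index',prof(126,0))
print('edge top',prof(110,6)); print('edge mid',prof(110,0)); print('edge in ',prof(104,6))
E
python3 cmp.py .6 pics/s9.png
```

```text
clock: 20.1
position: [507.9, 157.4, 277.5]
ee_rot: [-0.647, 0.752, 0.094, -0.078]
contact_force: [-3.2, 5.5, -2.9]
gripper_width: 7.5
grasp_force: 61.6
t 20.1 pos [507.9 157.4 277.5] F [-3.2  5.5 -2.9] w 7.5 j [ 0.52  0.32  0.   -0.15 -1.45 -0.64]
shift in current tool [ 0.0008 -0.0002 -0.0007] in target tool [ 0.0008 -0.0002 -0.0007]
turn deg [-0.36  0.23 -0.18]
cover angle from TCP 0.5970935520844207 r 239.91254562005398
th    [0.46 0.48 0.5  0.52 0.54 0.56 0.58 0.6  0.62 0.64 0.66 0.68 0.7  0.72
 0.74 0.76 0.78]
index [22, 22, 22, 24, 27, 31, 36, 44, 52, 60, 76, 107, 134, 153, 166, 174, 180]
edge top [38, 42, 50, 64, 82, 102, 128, 164, 186, 194, 197, 199, 199, 198, 198, 198, 198]
edge mid [33, 36, 41, 49, 64, 82, 99, 130, 165, 185, 193, 196, 198, 198, 198, 198, 198]
edge in  [52, 65, 82, 103, 130, 161, 183, 196, 198, 199, 198, 198, 198, 198, 198, 198, 198]
```

```bash
cat > topcmp.py <<'E'
from bar import *
n=arm.get_image('top')
for nm,d in(('t0',T),('now',n)):
    g=cv2.cvtColor(d['image'],cv2.COLOR_RGB2GRAY).astype(np.float32); sp=lambda q:cv2.getRectSubPix(g,(1,1),tuple(map(float,w2px(d,tf(P,q)))))[0,0]
    q=lambda l,th,y:(100-l*np.cos(th),y,130+l*np.sin(th))
    print(nm,'index along .66, min over y',[(l,int(min(sp(q(l,.66,y)) for y in range(114,146,3)))) for l in range(150,240,6)])
    print(' argmin y',[(l,range(114,146,2)[int(np.argmin([sp(q(l,.66,y)) for y in range(114,146,2)]))]) for l in range(20,200,30)])
    print(' hinge end',[(l,int(min(sp(q(l,.66,y)) for y in range(114,140,3)))) for l in range(-30,20,6)])
d=n;print('cover front edge y=85, mid-top',[(l,int(sp((100-l*np.cos(.597)+6*np.sin(.597),85,130+l*np.sin(.597)+6*np.cos(.597))))) for l in range(180,224,4)])
print('cover left edge l=150',[(y,int(sp((100-150*np.cos(.597)+6*np.sin(.597),y,130+150*np.sin(.597)+6*np.cos(.597))))) for y in range(96,140,3)])
E
python3 topcmp.py
```

```text
t0 index along .66, min over y [(150, 75), (156, 73), (162, 74), (168, 73), (174, 75), (180, 74), (186, 73), (192, 67), (198, 70), (204, 88), (210, 97), (216, 99), (222, 100), (228, 101), (234, 101)]
 argmin y [(20, 130), (50, 128), (80, 130), (110, 128), (140, 130), (170, 130)]
 hinge end [(-30, 143), (-24, 123), (-18, 97), (-12, 81), (-6, 76), (0, 71), (6, 77), (12, 85), (18, 95)]
now index along .66, min over y [(150, 165), (156, 160), (162, 156), (168, 150), (174, 145), (180, 138), (186, 131), (192, 124), (198, 116), (204, 98), (210, 75), (216, 63), (222, 57), (228, 55), (234, 63)]
 argmin y [(20, 120), (50, 114), (80, 114), (110, 114), (140, 114), (170, 114)]
 hinge end [(-30, 68), (-24, 68), (-18, 69), (-12, 67), (-6, 67), (0, 67), (6, 67), (12, 66), (18, 68)]
cover front edge y=85, mid-top [(180, 171), (184, 170), (188, 174), (192, 178), (196, 173), (200, 155), (204, 123), (208, 90), (212, 68), (216, 65), (220, 68)]
cover left edge l=150 [(96, 144), (99, 147), (102, 150), (105, 153), (108, 157), (111, 158), (114, 161), (117, 164), (120, 167), (123, 169), (126, 171), (129, 172), (132, 173), (135, 175), (138, 177)]
```

The top view puts the index at about 0.66 once corrected by the cover's own front edge, and the side view says 0.645. I'm going to 0.655.

```bash
python3 -m pendant '[[0,-0.002,-0.0043,-1.1,0,0,0],[0,-0.002,-0.0043,-1.1,0,0,0],[0,-0.0019,-0.0043,-1.1,0,0,0],[0,0,0,0,0,0,0],[0,0,0,0,0,0,0],[0,0,0,0,0,0,0],[0,0,0,0,0,0,0],[0,0,0,0,0,0,0],[0,0,0,0,0,0,0]]'
python3 cmp.py .655 pics/s10.png
```

```text
clock: 21.1
position: [516.4, 156.1, 288.3]
ee_rot: [-0.645, 0.749, 0.115, -0.097]
contact_force: [-2.4, 5.5, -3.3]
gripper_width: 7.5
grasp_force: 61.6
t 21.1 pos [516.4 156.1 288.3] F [-2.4  5.5 -3.3] w 7.5 j [ 0.49  0.35  0.08 -0.18 -1.54 -0.62]
shift in current tool [ 0.0007 -0.0001 -0.0003] in target tool [ 0.0007 -0.0001 -0.0003]
turn deg [-0.22  0.2  -0.14]
cover angle from TCP 0.6535983238433662 r 239.92607747565668
th    [0.46 0.48 0.5  0.52 0.54 0.56 0.58 0.6  0.62 0.64 0.66 0.68 0.7  0.72
 0.74 0.76 0.78]
index [22, 22, 22, 24, 27, 31, 35, 41, 47, 55, 69, 85, 97, 113, 140, 159, 170]
edge top [36, 40, 44, 48, 53, 60, 73, 92, 105, 120, 150, 180, 192, 197, 197, 197, 198]
edge mid [33, 35, 38, 43, 48, 53, 62, 81, 98, 108, 128, 165, 186, 194, 196, 197, 197]
edge in  [43, 46, 50, 55, 64, 79, 94, 111, 135, 162, 183, 198, 198, 198, 198, 198, 198]
```

The cover is held still at 0.654, with the index at about 0.64–0.66 from both cameras. Handing in.

```bash
python3 -c "
from bench import arm
print(arm.job_done())"
```

```text
the job is handed in; nothing more can be done
None
```

The job is handed in, with no verdict returned: the scraper is fully home in its holder and released, and the gripper holds the cover at 0.654 rad, against an index arm measured at 0.64–0.66 rad.

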